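Lock the pump rotor on its service stand

ROBOT

A 6-joint arm with a two-finger parallel gripper is mounted at the origin on a cart in front of the work surface, level with it; the furniture and walls round the work are solid. World frame = base frame: x ahead of the robot, y to its left, z up, the work surface at z = 0. Lengths are in m, angles in degrees, forces in N, time in s.
With the tool pointing down it reaches from about 0.35 to 0.975 m from the base axis. Payload 7.1 kg.
Tool frame: the origin (TCP) lies on the centre line of the jaws, within the pads' length; the fingertips stand 19 mm ahead of it and the grasp point (between the pads) is the TCP; z points along the fingers, x is the direction in which the jaws open and shut, and the axes are right-handed (so a half turn about z gives the same grasp; the last joint's range is limited). The gripper opens to 88 mm and grips with 3 to 60 N. Pads are 20 mm wide; open, the fingers measure 115 mm over their backs; the gripper's body (75 mm by 178 mm) begins 61 mm behind the grasp point.
Start: joints at [67.265, 24.242, 93.386, -0, 62.372, -1.089], TCP at [0.231, 0.581, 0.242] pointing down, gripper open.
Joint ranges: [-172.04, 172.04], [-51.8, 120.97], [4.93, 147.93], [-75.15, 255.16], [6.16, 154.13], [-145.62, 145.62]. Speed limits (degrees/s): [136.94, 136.94, 172.46, 180, 180, 180].

INTERFACE

Orientations are given as a 3x3 rotation matrix whose columns are the frame's x, y, z axes.
In Python, from cell import telemetry, capture, sign_off gives the robot as it stands.
- The arm moves only by the shell command python3 -m creep 'ROWS' [FORCE]. ROWS is a JSON object of lists of equal length, an entry for each row: "fingers": the closure, from 0 (fully open) to 1 (shut); "delta_pos": the shift along the tool's x, y, z in mm, a list of three; "rotation": the turn, a rotation vector about the tool's x, y, z in degrees, a list of three. In form: {"fingers": [fingers, ...], "delta_pos": [[dx, dy, dz], ...], "rotation": [[ax, ay, az], ...]}. A call has 1 to 8 rows; each row shifts and turns the commanded pose from where the row before left it, along the tool's axes as they then stand; what a row does not reach is not made up. A row lasts 1/10 s, in which the tool goes at most 50 mm and 8.59 degrees, less where a joint would pass 70% of its speed; a pose out of reach is approached as far as the arm can. A call with a gripper value outside its range is refused whole. The fingers move at their own pace and stop on an object; FORCE is the grip in N (left out, the last holds). Time passes only in rows, so rows that do not move let the fingers close. It gives the time, the measured TCP pose, the force and the opening at its end, in the units of the state.
- telemetry.sense(): the state, without advancing time (a new reading comes with each control period).
- capture(name): name is "scene" or "side" or "wrist"; returns a dict with "image" (384x512x3 uint8, red, green, blue), "range_z" (384x512 float32, m along the optical axis (not along the pixel's ray), 0 where there is no reading), "fx", "fy", "cx", "cy" (pixels), "world_from_camera" (4x4, takes a point from camera to world coordinates); the wrist camera has in their place "hand_eye" (4x4, takes a point from camera to tool coordinates, whose origin is the TCP and whose axes are the tool frame's). Camera axes: x right, y up, looking along -z (the intrinsics and any distortion apply to the point x, -y, -z); pixel columns grow to the right and rows downward; lengths in m; the calibration is good to about 2 mm. A picture is of the moment at which its call begins: read the wrist's pose just before it.
- sign_off(): hands the job in, once; it reports no verdict.
The state is a dict: "t": time; "qpos": joint angles; "joint_vel": joint speeds; "tau": joint torques, N m; "tcp_pos": TCP position; "ee_rot": TCP orientation; "ft_force": force on the tool from outside, world axes, zero at the start; "moment": the same for the moment, N m; "width": finger opening in m.
Only numpy, scipy, OpenCV 4.12 (cv2) and the standard library are available. Lean on these libraries where they do the work, as an engineer would, in place of code of your own. Each camera call takes 0.05 s, during which the arm holds its last target.

TASK

A two-roller pump head stands on its service stand and its rotor has to be locked before the rollers can be changed. With a fingertip, push the rotor round until one of the two slots in its steel disc faces the lock bar, then push the bar by its red plate fully home through that slot. Nothing is to be gripped or lifted, and the spare roller, the hex key and the tin beside the stand stay where they lie.

Things in the scene. Friction and masses are not known exactly. Their poses are not given: they have to be found in the camera images.
- stand: Blue service stand, fixed. Origin on the bench (z = 0) under the rotor's axis, z up; the lock bar lies along its x axis on the -x side and is pushed home towards +x. Base plate 136 x 136 mm round the axis plus a tongue 76 mm wide reaching to x = -168 mm, top at z = 15 mm. The bar's aluminium guide block: x = -112 to -70 mm, 42 mm wide, top at z = 43 mm.
- rotor (a joint): Angle of the rotor (rad, counter-clockwise from above); turns without end, stays where it is left, takes about 0.05 N m. At 0 and every multiple of pi a slot faces the bar. Steel disc 120 mm across, z = 22 to 32 mm, two open slots in its rim, opposite each other, 18 mm wide, from 60 mm in to 32 mm from the axis, mouths chamfered 3 mm, at right angles to the line of the rollers.
- stand_axis (a point): On the rotor's axis at the disc's top (z = 32 mm). Above the disc two dark steel plates (z = 40 to 46 and 84 to 90 mm, 112 mm long, round ends of 14 mm radius about the roller centres, 26 mm wide between) hold two upright rollers; the bolt in the middle ends at z = 99 mm. To turn the rotor push sideways on a roller and plate end, with the fingertips above the disc.
- roller_a (a point): Middle of one upright roller of the rotor, 22 mm across, 42 mm from the axis, at z = 65 mm; at joint value 0 it lies on the stand's +y side.
- roller_b (a point): Middle of the other roller, opposite roller_a.
- slot_a (a point): Middle of one slot of the disc, 50 mm from the axis, at z = 27 mm; it lies 90 degrees counter-clockwise (from above) from roller_a.
- slot_b (a point): Middle of the other slot, opposite slot_a.
- slot_home (a point): Fixed point of the stand: where the middle of a slot is when that slot faces the bar (50 mm from the axis, on the bar's line).
- lock_bar (a joint): How far the bar is pushed in (m): 0 drawn back, 0.034 fully home (its shoulder on the guide block). Slides with about 2.5 N and stays where it is left. Unless a slot faces it, the bar runs against the disc's rim at about 0.010. Its nose is round and pulls the disc true if the slot is some 5 mm off.
- push_plate (a point): Middle of the outer face (stand's -x side) of the red push plate on the bar's outer end; moves with the bar. The plate is 36 mm wide, 9 mm thick, from z = 20 to 66 mm. Push on this face towards the stand's +x.
- bar_tip (a point): Nose of the steel bar, on its middle line (z = 27 mm). The bar is 14 mm wide and 12 mm tall.
- pump_corner (a point): Foot of the near right corner of the green pump, 0.3 m tall, that stands fixed behind the work on the left: it fills the space beyond this point in world x and to the left of it in y. A hose hangs before it. Keep the gripper's body and wrist clear of both.
- new_roller: Loose spare roller lying on the bench, 22 mm across, 46 mm long over its pins; origin under its middle. Leave it alone.
- hex_key: Loose black hex key lying on the bench, 30 x 84 x 7 mm; origin under its middle. Leave it alone.
- o_ring_tin: Loose white round tin, 52 mm across, 26 mm tall; origin under its middle. Leave it alone.

How it is judged (in metres and radians):
On the way, in this order (a step that is already met when the one before it is completed fails the run):
1. a slot of the disc faces the bar while the bar is still drawn back (horizontal distance between any of slot_a, slot_b and slot_home below 0.01 m and value of joint lock_bar below 0.014 m), for 0.1 s.
2. the bar is pushed home through the slot (value of joint lock_bar above 0.0315 m), for 0.2 s.
At the end, for the whole second after the job is handed in: The bar stands within 2.5 mm of fully home, in a slot of the disc (slot middle within 5 mm of the bar's line point), rotor and bar at rest; spare roller, hex key and tin within 20 mm of where they lay and never lifted (value of joint lock_bar above 0.0315 m and horizontal distance between any of slot_a, slot_b and slot_home below 0.005 m and velocity of joint rotor between -0.05 and 0.05 rad/s and velocity of joint lock_bar between -0.005 and 0.005 m/s); the robot touches nothing.
It fails at once if the spare roller is lifted or pushed away (more than 20 mm) (distance of new_roller from where it was at the start of the episode above 0.02 m or height (world z) of new_roller above 0.012 m).
It fails at once if the hex key is lifted or pushed away (more than 20 mm) (distance of hex_key from where it was at the start of the episode above 0.02 m or height (world z) of hex_key above 0.012 m).
It fails at once if the round tin is lifted or pushed away (more than 20 mm) (distance of o_ring_tin from where it was at the start of the episode above 0.02 m or height (world z) of o_ring_tin above 0.012 m).
It also fails if it takes over 54 s, if anything falls off the work surface, if the arm or the gripper's body presses on something with over 40 N, if the wrist force passes 120 N, or if a joint passes its speed limit or range.

## Working session

There is one attempt and no reset: what is moved stays moved. The work goes in short steps, Python scripts to look and compute and a shell command to move; the robot and the scene stay as the last step left them, time stands still between calls to the robot, and variables do not carry over. Pictures are saved under pics/ and viewed, and the job is handed in when it is done.

```bash
mkdir -p pics; ls
python3 - <<'E'
from cell import telemetry, capture
import cv2, numpy as np, pickle
s=telemetry.sense(); print(s)
for n in ["scene","side","wrist"]:
    c=capture(n); pickle.dump(c,open(f"pics/{n}0.pkl","wb"))
    cv2.imwrite(f"pics/{n}0.png",cv2.cvtColor(c["image"],cv2.COLOR_RGB2BGR))
    print(n,c["fx"],c["fy"],c["cx"],c["cy"],c.get("world_from_camera",c.get("hand_eye")), [k for k in c])
E
```

```text
pics
{'t': 0.0, 'qpos': array([ 6.72653556e+01,  2.42831763e+01,  9.34314612e+01, -9.66176781e-04,
        6.23712195e+01, -1.09008974e+00]), 'joint_vel': array([ 0.06298537,  0.03131658, -0.03997582, -0.07091792,  0.06225378,
        0.04294433]), 'tau': array([ 1.45065192e-04, -5.44603801e+01, -2.73660725e+01,  6.42822054e-02,
        2.27578398e-02, -1.28432598e-04]), 'tcp_pos': array([0.23032285, 0.58045147, 0.24091515]), 'ee_rot': array([[ 3.68839757e-01,  9.29492826e-01, -5.65331381e-04],
       [ 9.29491790e-01, -3.68840190e-01, -1.38783458e-03],
       [-1.49849922e-03, -1.35823080e-05, -9.99998877e-01]]), 'ft_force': array([ 0.72535528, -0.13431324, -0.09277693]), 'moment': array([0.01437644, 0.02725767, 0.00075015]), 'width': 0.0879301624935012}
scene 355.37154655593764 355.37154655593764 260.1373977482264 191.3694289422363 [[ 0.83846244  0.39901294 -0.37117301  0.24159395]
 [-0.54468121  0.59183969 -0.59417856 -0.83226004]
 [-0.01741001  0.70036737  0.7135702   0.69171198]
 [ 0.          0.          0.          1.        ]] ['image', 'range_z', 'fx', 'fy', 'cx', 'cy', 'world_from_camera']
side 479.6837050857737 479.6837050857737 258.1018016743026 197.33091563299368 [[-0.99537865  0.03538142 -0.08927201  0.46459049]
 [-0.09548521 -0.46336059  0.88101052  0.45168308]
 [-0.01019373  0.88546322  0.46459764  0.50204621]
 [ 0.          0.          0.          1.        ]] ['image', 'range_z', 'fx', 'fy', 'cx', 'cy', 'world_from_camera']
wrist 311.28714020042526 311.28714020042526 257.83477966829537 192.1622418854776 [[ 9.99999926e-01 -2.55984650e-04 -2.85893566e-04  4.39689134e-04]
 [-3.30924035e-04 -9.52448177e-01 -3.04700444e-01 -8.51362193e-02]
 [-1.94300169e-04  3.04700517e-01 -9.52448191e-01 -1.42643502e-01]
 [ 0.00000000e+00  0.00000000e+00  0.00000000e+00  1.00000000e+00]] ['image', 'range_z', 'fx', 'fy', 'cx', 'cy', 'hand_eye']
```

View pics/scene0.png

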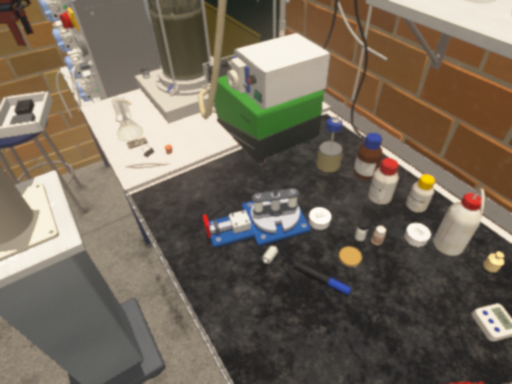

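View pics/side0.png

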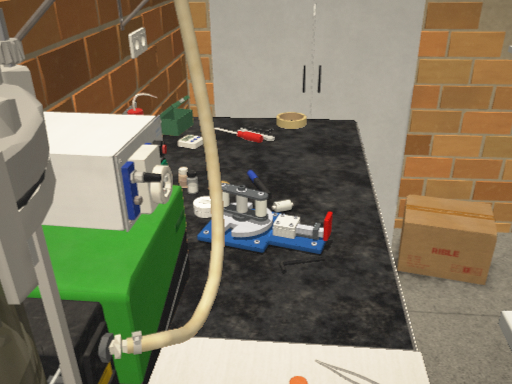

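View pics/wrist0.png

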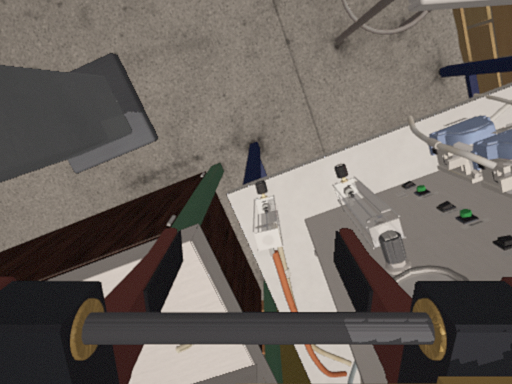

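The scene view shows the blue stand at about (258,220): the red plate is at (208,228), the rotor at (277,208), the tin at (320,218) and the spare roller at (270,255). In the side view the stand is at (265,225) with the red plate at (328,226), and the hose hangs to its left at about (215,200). I'll zoom in and measure.

```bash
cat > h.py <<'E'
import numpy as np, cv2, pickle
def pts(c,M=None):
    M=c["world_from_camera"] if M is None else M
    z=c["range_z"]; v,u=np.mgrid[0:z.shape[0],0:z.shape[1]]
    P=np.stack([(u-c["cx"])/c["fx"]*z,-(v-c["cy"])/c["fy"]*z,-z],-1)
    W=P@M[:3,:3].T+M[:3,3]; W[z<=0]=np.nan; return W
def ray(c,u,v,h,M=None):
    M=c["world_from_camera"] if M is None else M
    d=M[:3,:3]@np.array([(u-c["cx"])/c["fx"],-(v-c["cy"])/c["fy"],-1]); o=M[:3,3]
    return o+d*(h-o[2])/d[2]
E
python3 - <<'E'
from h import *
for n,(x0,y0,x1,y1) in dict(scene=(190,170,350,290),side=(180,160,350,290)).items():
    c=pickle.load(open(f"pics/{n}0.pkl","rb")); im=cv2.cvtColor(c["image"],cv2.COLOR_RGB2BGR)
    z=cv2.resize(im[y0:y1,x0:x1],None,fx=4.6,fy=4.6,interpolation=cv2.INTER_CUBIC); print(z.shape); cv2.imwrite(f"pics/{n}0z.png",z)
    W=pts(c); hsv=cv2.cvtColor(c["image"],cv2.COLOR_RGB2HSV)
    box=np.zeros(hsv.shape[:2],bool); box[y0:y1,x0:x1]=1
    red=box&((hsv[...,0]<8)|(hsv[...,0]>172))&(hsv[...,1]>150)&(hsv[...,2]>80)
    blue=box&(hsv[...,0]>100)&(hsv[...,0]<125)&(hsv[...,1]>140)&(hsv[...,2]>70)
    for k,m in (("red",red),("blue",blue)):
        P=W[m]; print(n,k,len(P),np.nanmin(P,0),np.nanmax(P,0),np.nanmedian(P,0))
E
```

```text
(552, 736, 3)
scene red 99 [ 0.40632392 -0.33599452 -0.00174617] [ 0.44023166 -0.24460008  0.0674691 ] [ 0.4120315  -0.32008419  0.05622556]
scene blue 1075 [ 4.08959001e-01 -6.13524036e-01 -5.17664257e-04] [ 0.63831347 -0.28025507  0.02016155] [ 0.52716978 -0.40130489  0.0145246 ]
(598, 782, 3)
side red 210 [ 0.40003658 -0.4539056  -0.00238487] [ 0.42197262 -0.29738346  0.06564229] [ 0.41483803 -0.30417304  0.04787112]
side blue 1454 [ 0.41921827 -0.65025309 -0.00210044] [ 0.665108  -0.2764511  0.0170693] [ 0.53106281 -0.30309799  0.01305416]
```

View pics/scene0z.png

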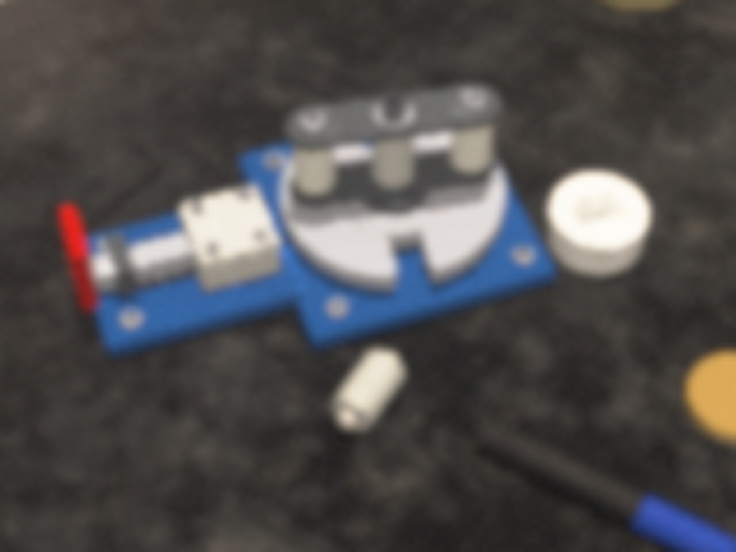

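View pics/side0z.png

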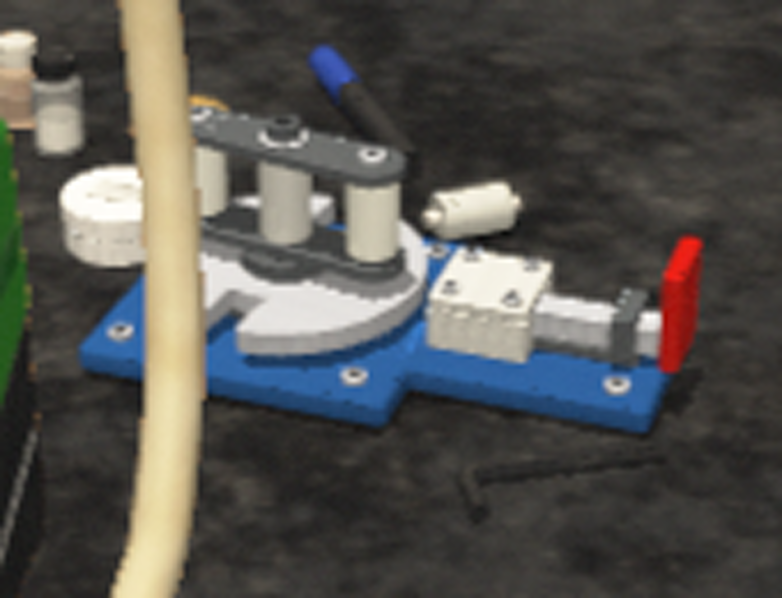

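Run:
```python
from h import *
S=pickle.load(open("pics/scene0.pkl","rb")); D=pickle.load(open("pics/side0.pkl","rb"))
zs=lambda u,v:(u/4.6+190-.4,v/4.6+170-.4)
zd=lambda u,v:(u/4.6+180-.4,v/4.6+160-.4)
def R(n,a,b,h):
    p=[]
    if a: p.append(ray(S,*zs(*a),h)[:2])
    if b: p.append(ray(D,*zd(*b),h)[:2])
    print(n,*p)
R("bolt99",(392,98),(284,124),.099)
R("screwNear (scene left, side right)",(313,119),(372,153),.091)
R("screwfar",(473,97),(203,115),.091)
R("block corners 43",(180,202),(428,308),.043)
R("block c2",(255,186),None,.043)
R("block c3",(279,245),(553,262),.043)
R("block c4",(200,265),None,.043)
R("side block back-left 447,250;front right 530,318",None,(447,252),.043)
R("",None,(530,320),.043)
R("plate top outer corners z66",(62,207),(697,238),.066)
R("plate top outer corner near",(75,285),(668,268),.066)
R("base tongue corner scene near z15",(110,350),(648,430),.008)
W=pts(D); W2=pts(S)
for n,(a,W_,z) in dict(tin=((600,200),W2,zs),roll=((370,385),W2,zs),key=((480,480),W,zd),key2=((600,465),W,zd)).items():
    u,v=z(*a); print(n,W_[int(round(v)),int(round(u))])
# hose
for v in range(0,384,30):
    row=D["image"][v].astype(int); 
    m=(row[:,0]>170)&(row[:,0]-row[:,2]>25)&(row[:,0]-row[:,2]<90)&(np.arange(512)>120)&(np.arange(512)<260)
    if m.any():print(v,np.nonzero(m)[0][[0,-1]],np.nanmedian(W[v][m],0))
hsv=cv2.cvtColor(D["image"],cv2.COLOR_RGB2HSV)
g=(hsv[...,0]>50)&(hsv[...,0]<70)&(hsv[...,1]>180)&(np.arange(512)[None]<200)
P=W[g];print("green",np.nanpercentile(P,[1,99],axis=0))
hsv=cv2.cvtColor(S["image"],cv2.COLOR_RGB2HSV)
g=(hsv[...,0]>50)&(hsv[...,0]<70)&(hsv[...,1]>180)
P=W2[g];print("green",np.nanpercentile(P,[1,99],axis=0))
```

```text
bolt99 [ 0.57919769 -0.35663255] [ 0.57783505 -0.35384359]
screwNear (scene left, side right) [ 0.5418841  -0.34007654] [ 0.54086377 -0.34609822]
screwfar [ 0.61871509 -0.37291432] [ 0.61536932 -0.3757603 ]
block corners 43 [ 0.47527324 -0.31251761] [ 0.51496811 -0.30535664]
block c2 [ 0.51383114 -0.32493159]
block c3 [ 0.50311351 -0.36621176] [ 0.46577349 -0.34618635]
block c4 [ 0.46291106 -0.35500027]
side block back-left 447,250;front right 530,318 [ 0.51014489 -0.35112279]
 [ 0.47399348 -0.29937962]
plate top outer corners z66 [ 0.41565885 -0.30051145] [ 0.40850542 -0.33001008]
plate top outer corner near [ 0.39846933 -0.34888893] [ 0.42073427 -0.30500563]
base tongue corner scene near z15 [ 0.40884234 -0.35170285] [ 0.42615137 -0.27751501]
tin [ 0.66955669 -0.4233428   0.02614485]
roll [ 0.50266407 -0.44984062  0.02105169]
key [ 0.49058826 -0.24617287  0.00252525]
key2 [ 0.44477913 -0.25949951  0.00221117]
0 [178 184] [ 0.6053984  -0.11267088  0.44931662]
30 [136 191] [ 0.60248416 -0.11102109  0.41768528]
60 [189 198] [ 0.59498438 -0.10718526  0.38494002]
90 [195 213] [ 0.58969577 -0.10325408  0.35074818]
120 [201 210] [ 0.58385146 -0.09981284  0.31483522]
150 [136 216] [ 0.58018094 -0.0925888   0.27868509]
180 [168 219] [ 0.57583521 -0.08340192  0.24223756]
210 [141 259] [ 0.65187749 -0.070156    0.20672561]
240 [212 222] [ 0.56865796 -0.05347685  0.17268252]
270 [209 220] [ 0.56954647 -0.03142041  0.14188506]
300 [201 212] [ 0.57526752 -0.00232431  0.1176505 ]
330 [169 194] [0.59266436 0.0554915  0.12182886]
360 [157 157] [0.64360224 0.01283169 0.02641969]
green [[ 0.64240626 -0.15346297  0.04901922]
 [ 0.74273221  0.06977997  0.17820238]]
green [nan nan nan]
  return np.nanmean(a, axis, out=out, keepdims=keepdims)
```

The scene and side pictures give, on average:

| Item | Estimate |
|---|---|
| Rotor axis | about (0.578, -0.355) |
| Stand x axis | about -12° in world |
| Roller line | about -22° |
| Hose | x about 0.57 to 0.60, y about -0.1 |

So I'll swing the near roller about 80° clockwise. First I'll travel well inside the hose, then look down with the wrist camera.

```bash
python3 -m creep '{"fingers":[1,1,1,1,1,1,1],"delta_pos":[[-33,24,-9],[-33,24,-9],[-33,24,-9],[-33,24,-9],[-33,24,-9],[-33,24,-9],[-33,24,-9]],"rotation":[[0,0,0],[0,0,0],[0,0,0],[0,0,0],[0,0,0],[0,0,0],[0,0,0]]}'
```

```text
t: 0.85
tcp_pos: [0.3014, 0.3026, 0.3049]
ee_rot: [[0.369, 0.93, -0.0], [0.93, -0.369, -0.0], [-0.0, 0.0, -1.0]]
ft_force: [0.1, -0.2, -0.1]
width: 0.0352
```

```bash
cat >> h.py <<'E'
def go(x,y,z,yaw=None):
    from cell import telemetry
    s=telemetry.sense(); R=s["ee_rot"]; p=s["tcp_pos"]
    d=R.T@(np.array([x,y,z])-p)*1000
    cy=np.degrees(np.arctan2(R[1,0],R[0,0]))
    print("t",round(s["t"],2),"tcp",p.round(4),"yaw",cy.round(1),"tool delta",d.round(1),"F",s["ft_force"].round(1),"w",round(s["width"],4))
    if yaw is not None:
        from scipy.spatial.transform import Rotation as Q
        c,n=np.cos(np.radians(yaw)),np.sin(np.radians(yaw))
        T=np.array([[c,n,0],[n,-c,0],[0,0,-1]])
        print("rotvec tool",np.degrees(Q.from_matrix(R.T@T).as_rotvec()).round(1))
E
python3 -c "
from h import *
go(0.38,0.0,0.30,-12)"
```

```text
t 0.85 tcp [0.3014 0.3026 0.3049] yaw 68.4 tool delta [-252.3  184.6    4.9] F [ 0.1 -0.2 -0.1] w 0.0352
rotvec tool [ 0.   0.  80.4]
```

```bash
python3 -m creep '{"fingers":[1,1,1,1,1,1,1,1],"delta_pos":[[-32,23,0],[-32,23,0],[-32,23,0],[-32,23,0],[-32,23,0],[-32,23,0],[-32,23,0],[-32,23,0]],"rotation":[[0,0,0],[0,0,0],[0,0,0],[0,0,0],[0,0,0],[0,0,0],[0,0,0],[0,0,0]]}'
python3 -m creep '{"fingers":[1,1,1,1,1,1,1,1],"delta_pos":[[0,0,0],[0,0,0],[0,0,0],[0,0,0],[0,0,0],[0,0,0],[0,0,0],[0,0,0]],"rotation":[[0,0,8],[0,0,8],[0,0,8],[0,0,8],[0,0,8],[0,0,8],[0,0,8],[0,0,8]]}'
python3 -m creep '{"fingers":[1,1,1,1,1,1,1,1],"delta_pos":[[0,0,0],[0,0,0],[0,0,0],[0,0,0],[0,0,0],[0,0,0],[0,0,0],[0,0,0]],"rotation":[[0,0,8],[0,0,8],[0,0,0.4],[0,0,0],[0,0,0],[0,0,0],[0,0,0],[0,0,0]]}'
python3 -c "
from h import *
go(0.44,-0.33,0.30,-12)"
```

```text
t: 1.65
tcp_pos: [0.378, -0.0032, 0.3048]
ee_rot: [[0.369, 0.929, 0.0], [0.929, -0.369, 0.0], [0.0, 0.0, -1.0]]
ft_force: [1.1, 0.3, -0.6]
width: 0.0001
t: 2.45
tcp_pos: [0.3778, -0.0016, 0.3046]
ee_rot: [[0.998, 0.07, -0.0], [0.07, -0.998, -0.0], [-0.0, -0.0, -1.0]]
ft_force: [-0.5, -0.5, -0.5]
width: 0.0003
t: 3.25
tcp_pos: [0.378, -0.0016, 0.3047]
ee_rot: [[0.978, -0.208, -0.0], [-0.208, -0.978, -0.0], [-0.0, 0.0, -1.0]]
ft_force: [-0.8, -0.7, 0.0]
width: 0.0003
t 3.25 tcp [ 0.378  -0.0016  0.3047] yaw -12.0 tool delta [128.9 308.3   4.7] F [-0.8 -0.7  0. ] w 0.0003
rotvec tool [ 0.  0. -0.]
```

```bash
python3 -m creep '{"fingers":[1,1,1,1,1,1,1,1],"delta_pos":[[10,39,0],[10,39,0],[10,39,0],[16,39,0],[20,39,0],[20,39,0],[20,39,0],[20,36,0]],"rotation":[[0,0,0],[0,0,0],[0,0,0],[0,0,0],[0,0,0],[0,0,0],[0,0,0],[0,0,0]]}'
python3 -m creep '{"fingers":[1,1],"delta_pos":[[0,0,0],[0,0,0]],"rotation":[[0,0,0],[0,0,0]]}'
python3 - <<'E'
from h import *
from cell import telemetry, capture
s=telemetry.sense()
c=capture("wrist"); T=np.eye(4);T[:3,:3]=s["ee_rot"];T[:3,3]=s["tcp_pos"]; c["M"]=T@c["hand_eye"]; print(s["tcp_pos"],s["t"])
pickle.dump(c,open("pics/wrist1.pkl","wb"))
cv2.imwrite("pics/wrist1.png",cv2.resize(cv2.cvtColor(c["image"],cv2.COLOR_RGB2BGR),(768,576)))
E
```

```text
t: 4.05
tcp_pos: [0.4369, -0.3322, 0.3045]
ee_rot: [[0.978, -0.209, -0.0], [-0.209, -0.978, 0.0], [-0.0, -0.0, -1.0]]
ft_force: [0.7, 0.1, -0.5]
width: 0.0004
t: 4.25
tcp_pos: [0.4364, -0.3303, 0.304]
ee_rot: [[0.978, -0.21, -0.001], [-0.21, -0.978, 0.001], [-0.001, -0.001, -1.0]]
ft_force: [0.5, -0.0, -0.3]
width: 0.0006
[ 0.43642687 -0.33030241  0.30395631] 4.25
```

View pics/wrist1.png

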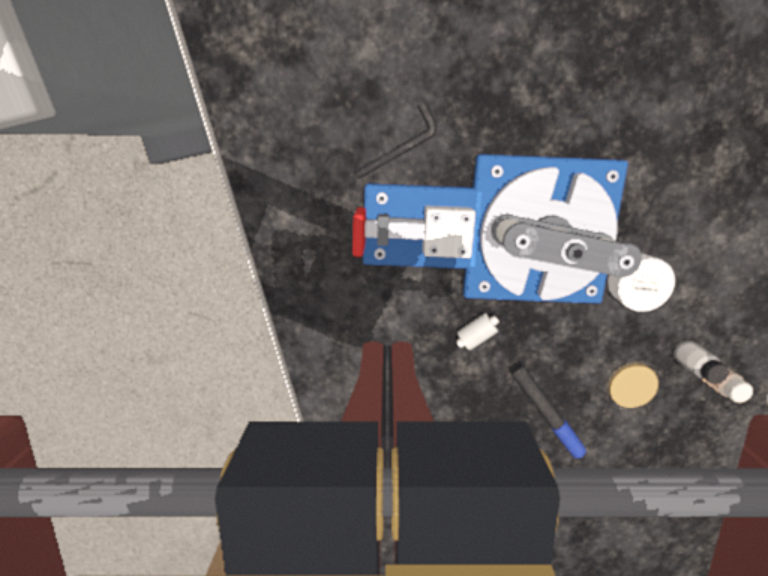

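The wrist view shows the whole stand. The base plate corners are near (479,155), (628,161), (602,303) and (466,297). The bolt is at (576,252), the end screws at (522,241) and (627,262), and the red plate at (358,232). The tin at (641,284) sits close to the plate's right edge, and the key is at (400,145).

Run:
```python
from h import *
c=pickle.load(open("pics/wrist1.pkl","rb")); M=c["M"]
r=lambda u,v,h: ray(c,(u+.5)/1.5-.5,(v+.5)/1.5-.5,h,M)[:2]
C=np.array([r(*p,.015) for p in [(479,155),(628,161),(602,303),(466,297)]]); print("corners",C.round(4),C.mean(0))
Sc=np.array([r(*p,.016) for p in [(498,172),(613,176),(591,291),(485,286)]]); print("screws",Sc.round(4),Sc.mean(0))
an=lambda d:np.degrees(np.arctan2(d[1],d[0])).round(1)
for Q in (C,Sc): print(an(Q[1]-Q[0]),an(Q[2]-Q[3]),an(Q[0]-Q[3])-90,an(Q[1]-Q[2])-90)
b=r(576,252,.099);a=r(522,241,.091);f=r(627,262,.091);print("bolt",b,"ends",a,f,an(f-a),(a+f)/2)
print("red",r(358,212,.066),r(358,254,.066), "tongue",an(r(474,190,.015)-r(367,185,.015)),an(r(468,268,.015)-r(366,264,.015)),r(367,185,.015),r(366,264,.015))
B=[r(*p,.043) for p in [(426,208),(475,208),(472,257),(425,256)]];print("block",np.mean(B,0),B)
W=pts(c,M);hsv=cv2.cvtColor(c["image"],cv2.COLOR_RGB2HSV)
m=((hsv[...,0]<8)|(hsv[...,0]>172))&(hsv[...,1]>180)&(hsv[...,2]>100);m[:,:220]=0;m[:,260:]=0;m[:130]=0;m[180:]=0
P=W[m];print("redpts",len(P),P.min(0),P.max(0),np.median(P,0))
print("tin",r(645,282,.026),"roller",r(478,331,.02),"key",r(420,107,.005),r(434,130,.005),r(362,174,.005))
```

```text
corners [[ 0.5304 -0.277 ]
 [ 0.6596 -0.31  ]
 [ 0.6271 -0.4404]
 [ 0.4978 -0.4064]] [ 0.5787119  -0.35843974]
screws [[ 0.5446 -0.2951]
 [ 0.6452 -0.3202]
 [ 0.6172 -0.4253]
 [ 0.5175 -0.3987]] [ 0.58110746 -0.35981361]
-14.3 -14.7 -14.099999999999994 -14.0
-14.0 -14.9 -14.700000000000003 -14.900000000000006
bolt [ 0.57693844 -0.35718954] ends [ 0.53969976 -0.34221808] [ 0.61818421 -0.3761551 ] -23.4 [ 0.57894199 -0.35918659]
red [ 0.41835096 -0.29708552] [ 0.41036725 -0.33119066] tongue -14.7 -14.4 [ 0.42718581 -0.28167691] [ 0.40982722 -0.35353941]
block [ 0.49030918 -0.33434586] [array([ 0.47419854, -0.30899136]), array([ 0.51539755, -0.3178149 ]), array([ 0.50614113, -0.36010482]), array([ 0.46549948, -0.35047237])]
redpts 185 [nan nan nan] [nan nan nan] [nan nan nan]
tin [ 0.66372789 -0.42282084] roller [ 0.50325644 -0.44203433] key [ 0.48736725 -0.22641963] [ 0.49600048 -0.24794871] [ 0.4242814 -0.2718236]
```

```bash
cat >> h.py <<'E'
AX=np.array([.578,-.357]); YAW=-14.4
def arc(d,ths,rho=42):
    a=lambda t:np.array([np.cos(np.radians(t)),np.sin(np.radians(t))])
    out=[AX+(rho*a(t)+d*a(t+90))/1000 for t in ths]
    y=np.radians(YAW); X=np.array([np.cos(y),np.sin(y)]);Y=np.array([np.sin(y),-np.cos(y)])
    for t,p,q in zip(ths,out,[None]+out[:-1]):
        print(t,p.round(4),"" if q is None else np.array([(p-q)@X,(p-q)@Y]).round(4)*1000)
E
python3 -c "
from h import *
go(0.523,-0.378,0.15,YAW)
print('d41->24 then arc');arc(41,[156.7]);arc(24,[156.7,150,140,130,120,110,100,90,85,80,75.6])"
```

```text
t 4.3 tcp [ 0.4363 -0.3295  0.3041] yaw -12.1 tool delta [ 95.2  29.5 154. ] F [ 0.2  0.  -0. ] w 0.0004
rotvec tool [-0.1  0.1  2.3]
d41->24 then arc
156.7 [ 0.5232 -0.378 ] 
156.7 [ 0.5299 -0.3624] 
150 [ 0.5296 -0.3568] [-1.7 -5.4]
140 [ 0.5304 -0.3484] [-1.3 -8.3]
130 [ 0.5326 -0.3403] [ 0.1 -8.4]
120 [ 0.5362 -0.3326] [ 1.6 -8.3]
110 [ 0.5411 -0.3257] [ 3.  -7.9]
100 [ 0.5471 -0.3198] [ 4.3 -7.2]
90 [ 0.554 -0.315] [ 5.5 -6.4]
85 [ 0.5578 -0.3131] [ 3.2 -2.8]
80 [ 0.5617 -0.3115] [ 3.4 -2.5]
75.6 [ 0.5652 -0.3104] [ 3.2 -2. ]
```

```bash
python3 -m creep '{"fingers":[1,1,1,1,1,1,1,1],"delta_pos":[[32,10,10],[32,10,20],[32,10,25],[0,0,30],[0,0,30],[0,0,20],[0,0,20],[0,0,0]],"rotation":[[0,0,2.3],[0,0,0],[0,0,0],[0,0,0],[0,0,0],[0,0,0],[0,0,0],[0,0,0]]}'
python3 -c "
from h import *
go(0.523,-0.378,0.074,YAW)"
```

```text
t: 5.1
tcp_pos: [0.5214, -0.379, 0.1472]
ee_rot: [[0.969, -0.246, -0.005], [-0.246, -0.969, 0.004], [-0.005, -0.002, -1.0]]
ft_force: [-0.5, 0.2, 0.0]
width: 0.0005
t 5.1 tcp [ 0.5214 -0.379   0.1472] yaw -14.3 tool delta [ 1.6 -1.2 73.2] F [-0.5  0.2  0. ] w 0.0005
rotvec tool [-0.1  0.3  0.1]
```

```bash
python3 -m creep '{"fingers":[1,1,1,1,1,1],"delta_pos":[[0,0,20],[0,0,20],[0,0,15],[0,0,12],[0,0,6],[0,0,0]],"rotation":[[0,0,0],[0,0,0],[0,0,0],[0,0,0],[0,0,0],[0,0,0]]}'
python3 - <<'E'
from h import *
from cell import telemetry, capture
go(*arc(30,[156.7]) or (0.523,-.378),.074) if 0 else go(0.5299,-0.3624,.074,YAW)
for n in ("wrist","side"):
    c=capture(n); im=cv2.cvtColor(c["image"],cv2.COLOR_RGB2BGR)
    if n=="side": im=im[140:300,160:370]
    cv2.imwrite(f"pics/{n}2.png",cv2.resize(im,(640,480)))
E
```

```text
t: 5.7
tcp_pos: [0.5229, -0.3815, 0.0763]
ee_rot: [[0.969, -0.248, -0.001], [-0.248, -0.969, 0.001], [-0.001, -0.0, -1.0]]
ft_force: [1.1, 0.2, 0.4]
width: 0.0007
t 5.7 tcp [ 0.5229 -0.3815  0.0763] yaw -14.3 tool delta [  2.1 -20.2   2.3] F [1.1 0.2 0.4] w 0.0007
rotvec tool [-0.   0.   0.1]
```

View pics/wrist2.png

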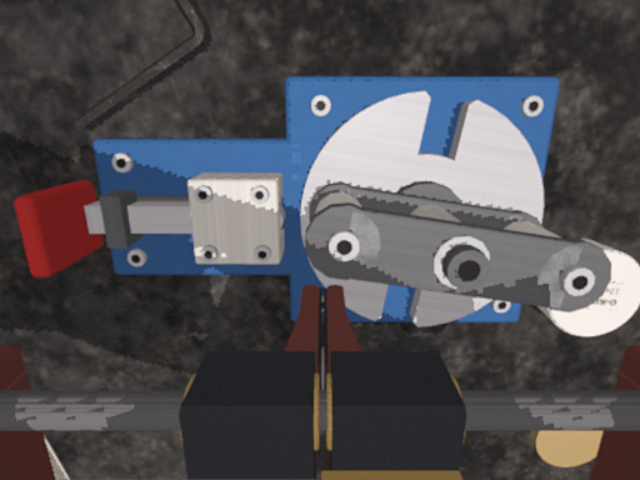

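View pics/side2.png

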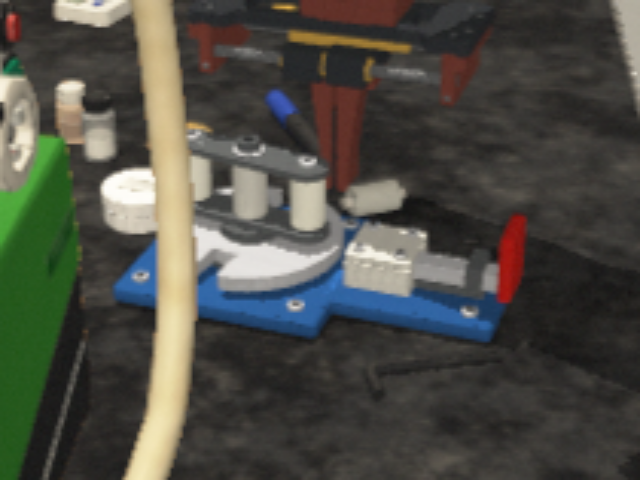

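The closed fingertips stand just on the -y side of the near roller: in the wrist view the tip is at (322,290) and the plate end at (343,245). Everything else is untouched. I'll start the clockwise sweep.

```bash
python3 -m creep '{"fingers":[1,1,1,1,1,1,1,1],"delta_pos":[[1,-10,2],[1,-10,0],[-2,-5,0],[-1,-4,0],[0,-4,0],[0,-4,0],[0,-4,0],[1,-4,0]],"rotation":[[0,0,0],[0,0,0],[0,0,0],[0,0,0],[0,0,0],[0,0,0],[0,0,0],[0,0,0]]}'
python3 -c "
from h import *
go(0.5362,-0.3326,0.074,YAW)"
```

```text
t: 6.6
tcp_pos: [0.534, -0.3378, 0.0746]
ee_rot: [[0.969, -0.248, -0.001], [-0.248, -0.969, 0.0], [-0.001, -0.0, -1.0]]
ft_force: [-1.2, -1.6, 0.3]
width: 0.0006
t 6.6 tcp [ 0.534  -0.3378  0.0746] yaw -14.4 tool delta [ 0.9 -5.6  0.6] F [-1.2 -1.6  0.3] w 0.0006
rotvec tool [-0.  0.  0.]
```

```bash
python3 -m creep '{"fingers":[1,1,1,1,1,1],"delta_pos":[[0.5,-3,0],[0.5,-3,0],[1.5,-4,0],[1.5,-4,0],[2,-3.5,0],[2,-3.5,0]],"rotation":[[0,0,0],[0,0,0],[0,0,0],[0,0,0],[0,0,0],[0,0,0]]}'
python3 - <<'E'
from h import *
from cell import telemetry, capture
go(0.554,-0.315,.074,YAW)
s=telemetry.sense();T=np.eye(4);T[:3,:3]=s["ee_rot"];T[:3,3]=s["tcp_pos"]
c=capture("wrist"); c["M"]=T@c["hand_eye"]; pickle.dump(c,open("pics/wrist3.pkl","wb")); im=cv2.cvtColor(c["image"],cv2.COLOR_RGB2BGR)
cv2.imwrite(f"pics/wrist3.png",cv2.resize(im,(768,576)))
E
```

```text
t: 7.2
tcp_pos: [0.5473, -0.3194, 0.0746]
ee_rot: [[0.969, -0.248, -0.0], [-0.248, -0.969, 0.0], [-0.0, -0.0, -1.0]]
ft_force: [-2.5, 0.2, -0.5]
width: 0.0006
t 7.2 tcp [ 0.5473 -0.3194  0.0746] yaw -14.3 tool delta [ 5.4 -6.   0.6] F [-2.5  0.2 -0.5] w 0.0006
rotvec tool [-0.   0.   0.1]
```

View pics/wrist3.png

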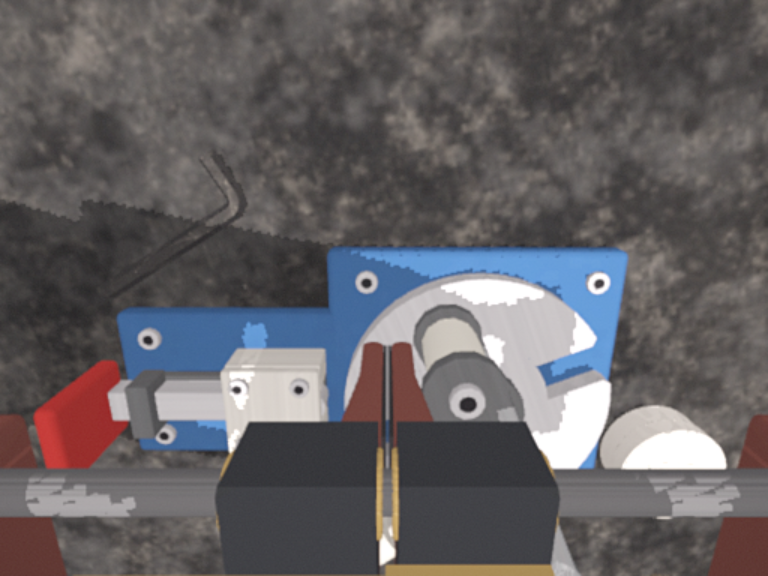

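The sweep works. The near roller's screw is now at (468,404) and the opposite slot opens to the right at about (575,370). I'll measure the angle.

Run:
```python
from h import *
c=pickle.load(open("pics/wrist3.pkl","rb")); M=c["M"]
r=lambda u,v,h: ray(c,(u+.5)/1.5-.5,(v+.5)/1.5-.5,h,M)[:2]
an=lambda d:np.degrees(np.arctan2(d[1],d[0])).round(1)
s=r(468,404,.091);print("screw",s,"th",an(s-AX),np.linalg.norm(s-AX))
print("base screws",r(367,282,.016),r(598,283,.016))
e=r(592,345,.032),r(541,368,.032),r(607,377,.032),r(550,397,.032)
print(e,an(e[0]-e[1]),an(e[2]-e[3]))
m=(e[0]+e[2])/2; print("slot angle",an(m-AX),"-> need",-14.4)
go(0.554,-.315,.074)
arc(24,[98,95,92,89,86,83,80,77,75.6])
```

```text
screw [ 0.5723852  -0.31860963] th 98.3 0.038798794025229344
base screws [ 0.54356132 -0.29421614] [ 0.64433001 -0.32044348]
(array([ 0.63248397, -0.34135259]), array([ 0.60941287, -0.34687456]), array([ 0.63709754, -0.35851842]), array([ 0.61115918, -0.36226725])) 13.5 8.2
slot angle 7.1 -> need -14.4
t 7.25 tcp [ 0.5477 -0.3191  0.0746] yaw -14.3 tool delta [ 5.1 -5.5  0.6] F [-1.3  1.5  0.8] w 0.0002
98 [ 0.5484 -0.3187] 
95 [ 0.5504 -0.3173] [ 1.6 -2. ]
92 [ 0.5525 -0.3159] [ 1.7 -1.9]
89 [ 0.5547 -0.3146] [ 1.8 -1.8]
86 [ 0.557  -0.3134] [ 1.9 -1.7]
83 [ 0.5593 -0.3124] [ 2.  -1.6]
80 [ 0.5617 -0.3115] [ 2.1 -1.5]
77 [ 0.5641 -0.3107] [ 2.1 -1.4]
75.6 [ 0.5652 -0.3104] [ 1.  -0.6]
```

Both the screw (98.3°) and the slot (97.1°) agree with my arc model, so about 22° remain. I'll go to about 79° and look again.

```bash
python3 -m creep '{"fingers":[1,1,1,1,1,1,1,1],"delta_pos":[[2,-2.4,0],[2,-2.2,0],[2,-2,0],[2,-1.8,0],[2,-1.6,0],[2,-1.4,0],[2,-1.4,0],[0,0,0]],"rotation":[[0,0,0],[0,0,0],[0,0,0],[0,0,0],[0,0,0],[0,0,0],[0,0,0],[0,0,0]]}'
python3 - <<'E'
from h import *
from cell import telemetry, capture
go(0.5652,-0.3104,.074,YAW)
s=telemetry.sense();T=np.eye(4);T[:3,:3]=s["ee_rot"];T[:3,3]=s["tcp_pos"]
c=capture("wrist"); c["M"]=T@c["hand_eye"]; pickle.dump(c,open("pics/wrist4.pkl","wb")); im=cv2.cvtColor(c["image"],cv2.COLOR_RGB2BGR)
cv2.imwrite(f"pics/wrist4.png",cv2.resize(im,(768,576)))
E
```

```text
t: 8.05
tcp_pos: [0.5643, -0.3107, 0.0747]
ee_rot: [[0.969, -0.248, 0.0], [-0.248, -0.969, -0.0], [0.0, -0.0, -1.0]]
ft_force: [-0.2, -0.5, -0.3]
width: 0.0002
t 8.05 tcp [ 0.5643 -0.3107  0.0747] yaw -14.3 tool delta [ 0.8 -0.5  0.7] F [-0.2 -0.5 -0.3] w 0.0002
rotvec tool [-0.  -0.   0.1]
```

View pics/wrist4.png

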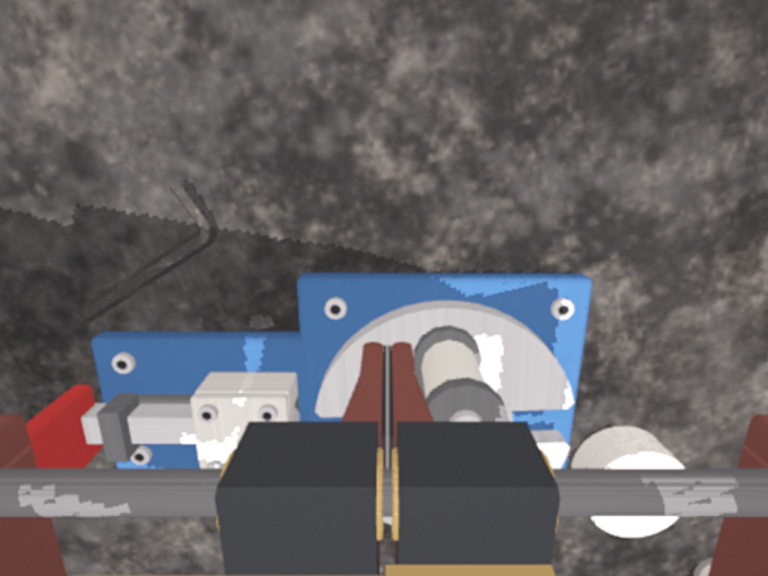

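Run:
```python
from h import *
c=pickle.load(open("pics/wrist4.pkl","rb")); M=c["M"]
r=lambda u,v,h: ray(c,(u+.5)/1.5-.5,(v+.5)/1.5-.5,h,M)[:2]
an=lambda d:np.degrees(np.arctan2(d[1],d[0])).round(1)
a,b=r(318,415,.032),r(572,408,.032); print(a,b,"slot line",an(b-a))
print("base edge",an(r(588,277,.015)-r(300,274,.015)),"base screws",an(r(563,309,.016)-r(335,308,.016)))
s=r(464,418,.091);print("th",an(s-AX))
im=cv2.cvtColor(c["image"],cv2.COLOR_RGB2BGR)[190:320,190:400];cv2.imwrite("pics/wrist4z.png",cv2.resize(im,(798,494),interpolation=cv2.INTER_CUBIC))
```

```text
[ 0.52435553 -0.33669257] [ 0.63708949 -0.36175516] slot line -12.5
base edge -15.0 base screws -14.6
th 77.8
```

View pics/wrist4z.png

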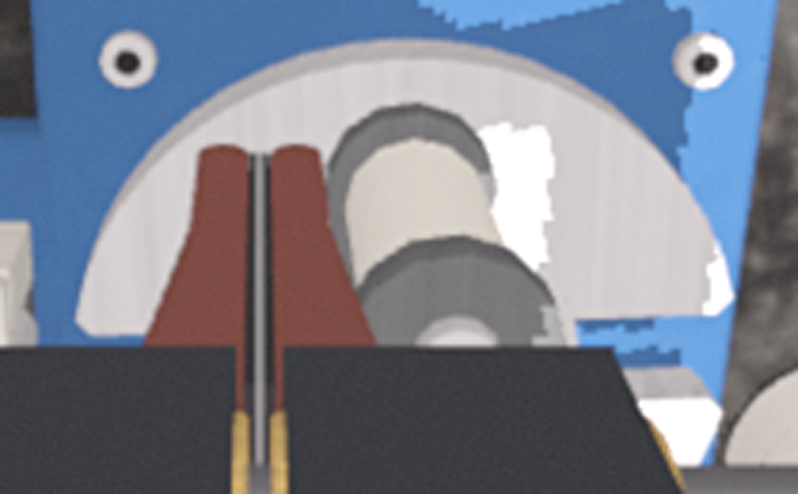

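The slot line reads -12.5° and the stand -14.6°, so it is about 2° short. I'll nudge 1.3 mm further, back off and rise.

```bash
python3 -m creep '{"fingers":[1,1,1,1,1,1,1,1],"delta_pos":[[0.7,-0.4,0],[0.6,-0.3,0],[0,0,0],[0,0,0],[-8,0,0],[-4,0,-20],[0,0,-40],[0,0,-40]],"rotation":[[0,0,0],[0,0,0],[0,0,0],[0,0,0],[0,0,0],[0,0,0],[0,0,0],[0,0,0]]}'
python3 -c "
from h import *
go(0.40,-0.312,.20,YAW)"
```

```text
t: 8.9
tcp_pos: [0.5525, -0.307, 0.1749]
ee_rot: [[0.969, -0.248, -0.002], [-0.248, -0.969, 0.001], [-0.002, -0.001, -1.0]]
ft_force: [0.9, -0.4, -0.5]
width: 0.0004
t 8.9 tcp [ 0.5525 -0.307   0.1749] yaw -14.4 tool delta [-146.6   42.7  -24.8] F [ 0.9 -0.4 -0.5] w 0.0004
rotvec tool [-0.   0.1  0. ]
```

```bash
python3 -m creep '{"fingers":[1,1,1,1,1,1,1],"delta_pos":[[-35,8,-10],[-35,8,-10],[-35,8,-5],[-34,8,0],[-34,8,0],[0,0,0],[0,0,0]],"rotation":[[0,0,0],[0,0,0],[0,0,0],[0,0,0],[0,0,0],[0,0,0],[0,0,0]]}'
python3 - <<'E'
from h import *
from cell import telemetry, capture
go(0.3746,-0.3048,.052,YAW)
s=telemetry.sense();T=np.eye(4);T[:3,:3]=s["ee_rot"];T[:3,3]=s["tcp_pos"]
c=capture("wrist"); c["M"]=T@c["hand_eye"]; pickle.dump(c,open("pics/wrist5.pkl","wb")); im=cv2.cvtColor(c["image"],cv2.COLOR_RGB2BGR)
cv2.imwrite(f"pics/wrist5.png",cv2.resize(im,(768,576)))
E
```

```text
t: 9.6
tcp_pos: [0.3759, -0.3036, 0.2001]
ee_rot: [[0.969, -0.249, 0.001], [-0.249, -0.969, -0.001], [0.001, 0.0, -1.0]]
ft_force: [0.4, -0.4, 0.3]
width: 0.0005
t 9.6 tcp [ 0.3759 -0.3036  0.2001] yaw -14.4 tool delta [ -1.2   1.5 148.1] F [ 0.4 -0.4  0.3] w 0.0005
rotvec tool [ 0.  -0.1 -0. ]
```

View pics/wrist5.png

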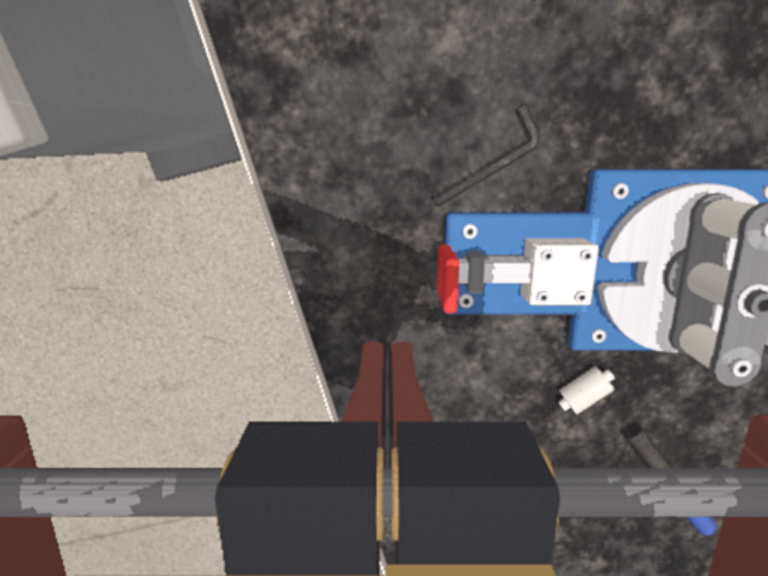

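The slot, with its mouth at (605,272), now lines up with the bar at (500,270). The red plate's outer face is at about (440,280).

Run:
```python
from h import *
c=pickle.load(open("pics/wrist5.pkl","rb")); M=c["M"]
r=lambda u,v,h: ray(c,(u+.5)/1.5-.5,(v+.5)/1.5-.5,h,M)[:2]
y=np.radians(-14.4);E=np.array([[np.cos(y),np.sin(y)],[-np.sin(y),np.cos(y)]])
st=lambda p:(E@(p-AX)*1000).round(1)
for n,a in dict(top_l=(438,247,.066),top_near=(446,312,.066),outer_far_foot=(441,246,.02),rtop=(450,247,.066),slot_in1=(643,262,.032),slot_in2=(643,285,.032),mouth1=(606,262,.032),mouth2=(602,287,.032),barL=(490,260,.033),barL2=(490,284,.033),blk=(527,240,.043),blk2=(529,303,.043),bs=(621,191,.016),bs2=(599,336,.016)).items(): print(n,st(r(*a)))
```

```text
top_l [-178.8   24.1]
top_near [-172.3  -17.8]
outer_far_foot [-171.5   14.5]
rtop [-171.5   24.1]
slot_in1 [-33.8   5.9]
slot_in2 [-31.  -10.6]
mouth1 [-59.2   5.9]
mouth2 [-59.5 -12.1]
barL [-139.2    7.6]
barL2 [-138.1   -9.5]
blk [-118.3   23.6]
blk2 [-112.9  -20. ]
bs [-48.3  52.3]
bs2 [-48.5 -56.2]
```

```bash
python3 -m creep '{"fingers":[1,1,1,1,1,1],"delta_pos":[[0,2,35],[0,0,40],[0,0,35],[0,0,25],[0,0,10],[0,0,3]],"rotation":[[0,0,0],[0,0,0],[0,0,0],[0,0,0],[0,0,0],[0,0,0]]}'
python3 -m creep '{"fingers":[1],"delta_pos":[[0,0,0]],"rotation":[[0,0,0]]}'
python3 - <<'E'
from h import *
from cell import telemetry, capture
go(0.3746,-0.3048,.052,YAW)
c=capture("wrist"); im=cv2.cvtColor(c["image"],cv2.COLOR_RGB2BGR)
cv2.imwrite(f"pics/wrist6.png",cv2.resize(im,(640,480)))
E
```

```text
t: 10.25
tcp_pos: [0.3762, -0.3051, 0.0506]
ee_rot: [[0.969, -0.247, -0.001], [-0.247, -0.969, 0.001], [-0.001, -0.001, -1.0]]
ft_force: [-0.0, -0.2, 0.7]
width: 0.0005
t: 10.35
tcp_pos: [0.3765, -0.3057, 0.0519]
ee_rot: [[0.969, -0.247, 0.001], [-0.247, -0.969, -0.0], [0.001, 0.0, -1.0]]
ft_force: [-0.3, -0.1, 0.2]
width: 0.0005
t 10.35 tcp [ 0.3765 -0.3057  0.0519] yaw -14.3 tool delta [-2.  -0.4 -0.1] F [-0.3 -0.1  0.2] w 0.0005
rotvec tool [ 0.  -0.   0.1]
```

View pics/wrist6.png

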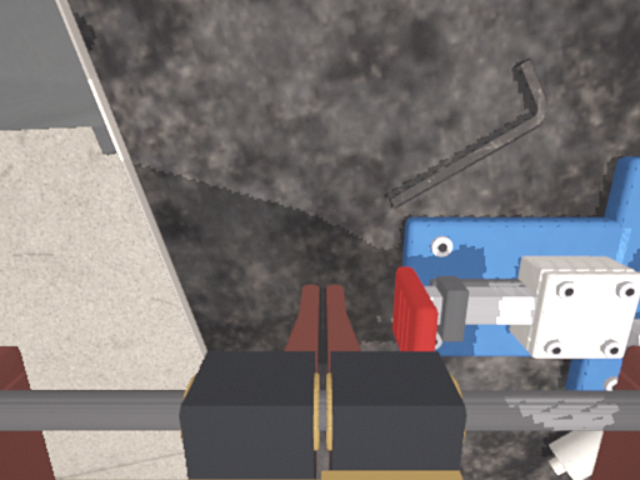

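The finger is centred in front of the plate with about a 20 mm gap. I'll approach and push in small steps while watching the force.

```bash
python3 -m creep '{"fingers":[1,1,1,1,1,1,1],"delta_pos":[[6,0,0],[6,0,0],[5,0,0],[4,0,0],[4,0,0],[4,0,0],[4,0,0]],"rotation":[[0,0,0],[0,0,0],[0,0,0],[0,0,0],[0,0,0],[0,0,0],[0,0,0]]}'
python3 -m creep '{"fingers":[1,1,1],"delta_pos":[[4,0,0],[3,0,0],[3,0,0]],"rotation":[[0,0,0],[0,0,0],[0,0,0]]}'
python3 - <<'E'
from h import *
from cell import telemetry, capture
go(0.3746,-0.3048,.052,YAW)
for n in("wrist","side"):
  c=capture(n); im=cv2.cvtColor(c["image"],cv2.COLOR_RGB2BGR)
  if n=="side": im=im[140:300,160:370]
  cv2.imwrite(f"pics/{n}7.png",cv2.resize(im,(640,480)))
E
```

```text
t: 11.1
tcp_pos: [0.4074, -0.3134, 0.0516]
ee_rot: [[0.969, -0.248, -0.001], [-0.248, -0.969, 0.001], [-0.001, -0.0, -1.0]]
ft_force: [-3.1, -0.2, 3.2]
width: 0.0002
t: 11.4
tcp_pos: [0.4174, -0.316, 0.0516]
ee_rot: [[0.969, -0.248, -0.0], [-0.248, -0.969, 0.0], [-0.0, -0.0, -1.0]]
ft_force: [-2.3, 0.4, 1.8]
width: 0.0001
t 11.4 tcp [ 0.4174 -0.316   0.0516] yaw -14.3 tool delta [-44.3  -0.2  -0.4] F [-2.3  0.4  1.8] w 0.0001
rotvec tool [-0.   0.   0.1]
```

View pics/wrist7.png

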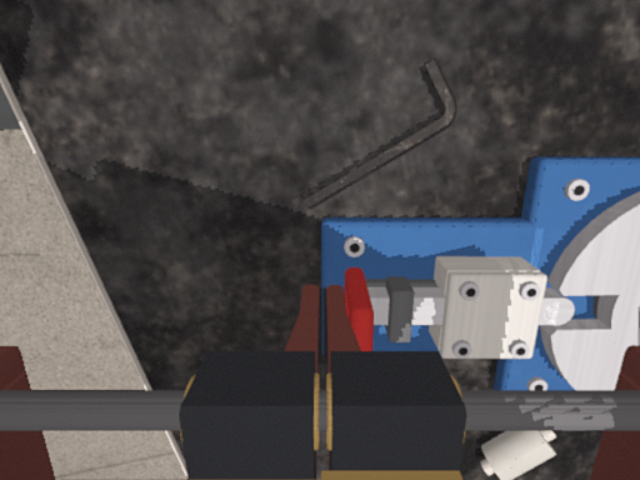

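View pics/side7.png

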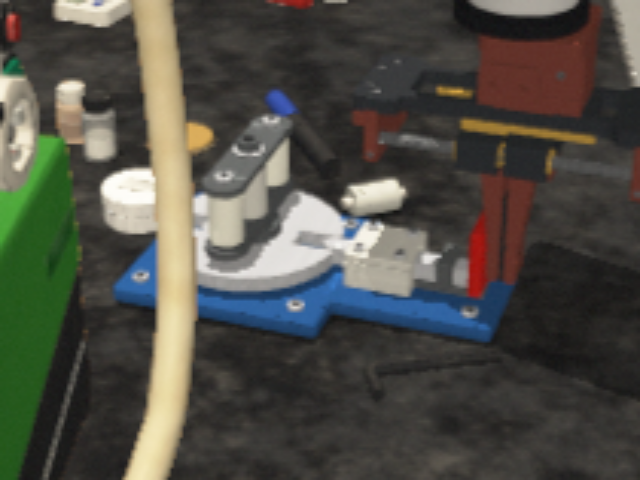

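The bar's nose at (570,310) is centred on the slot mouth at (600,310). The collar is still clear of the block, so I'll keep pushing.

```bash
python3 -m creep '{"fingers":[1,1,1,1],"delta_pos":[[3,0,0],[3,0,0],[3,0,0],[2,0,0]],"rotation":[[0,0,0],[0,0,0],[0,0,0],[0,0,0]]}'
python3 -m creep '{"fingers":[1,1,1],"delta_pos":[[2,0,0],[2,0,0],[2,0,0]],"rotation":[[0,0,0],[0,0,0],[0,0,0]]}'
python3 - <<'E'
from h import *
from cell import telemetry, capture
go(0.3746,-0.3048,.052,YAW)
for n in("wrist",):
  c=capture(n); im=cv2.cvtColor(c["image"],cv2.COLOR_RGB2BGR)
  cv2.imwrite(f"pics/{n}8.png",cv2.resize(im,(640,480)))
E
```

```text
t: 11.9
tcp_pos: [0.4282, -0.3188, 0.0516]
ee_rot: [[0.969, -0.248, -0.0], [-0.248, -0.969, 0.0], [-0.0, -0.0, -1.0]]
ft_force: [-2.6, -1.0, 0.7]
width: 0.0004
t: 12.2
tcp_pos: [0.432, -0.3196, 0.0514]
ee_rot: [[0.969, -0.247, -0.004], [-0.247, -0.969, 0.002], [-0.004, -0.001, -1.0]]
ft_force: [-15.9, -1.1, 11.2]
width: 0.0005
t 12.2 tcp [ 0.432  -0.3196  0.0514] yaw -14.3 tool delta [-59.3  -0.1  -0.3] F [-15.9  -1.1  11.2] w 0.0005
rotvec tool [-0.   0.2  0.1]
```

View pics/wrist8.png

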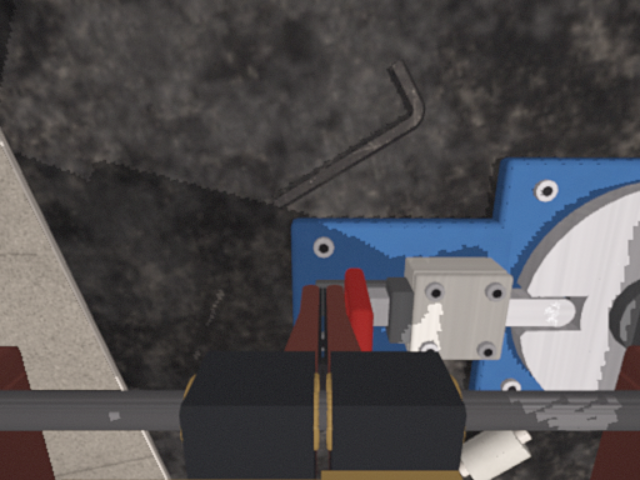

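The collar at (400,310) now sits against the block, the bar's nose is deep in the slot, and the force has jumped to 16 N. I'll press 1 mm more to confirm, then retract.

```bash
python3 -m creep '{"fingers":[1,1,1],"delta_pos":[[1,0,0],[0,0,0],[0,0,0]],"rotation":[[0,0,0],[0,0,0],[0,0,0]]}'
python3 -m creep '{"fingers":[1,1,1,1,1,1,1,1],"delta_pos":[[-6,0,0],[-8,0,0],[-15,0,0],[-15,0,-10],[0,0,-40],[0,0,-45],[0,0,-45],[0,0,-15]],"rotation":[[0,0,0],[0,0,0],[0,0,0],[0,0,0],[0,0,0],[0,0,0],[0,0,0],[0,0,0]]}'
python3 -m creep '{"fingers":[1,1,1],"delta_pos":[[0,0,0],[0,0,0],[0,0,0]],"rotation":[[0,0,0],[0,0,0],[0,0,0]]}'
python3 - <<'E'
from h import *
from cell import telemetry, capture
s=telemetry.sense();T=np.eye(4);T[:3,:3]=s["ee_rot"];T[:3,3]=s["tcp_pos"]
for n in("wrist","side","scene"):
  c=capture(n); c["M"]=T@c["hand_eye"] if n=="wrist" else c["world_from_camera"]
  pickle.dump(c,open(f"pics/{n}9.pkl","wb")); im=cv2.cvtColor(c["image"],cv2.COLOR_RGB2BGR)
  if n=="side": im=im[140:300,160:370]
  if n=="scene": im=im[170:290,190:350]
  cv2.imwrite(f"pics/{n}9.png",cv2.resize(im,(768,576)))
E
```

```text
t: 12.55
tcp_pos: [0.432, -0.3196, 0.0514]
ee_rot: [[0.969, -0.248, -0.005], [-0.248, -0.969, 0.003], [-0.006, -0.001, -1.0]]
ft_force: [-13.4, -0.9, 8.9]
width: 0.0001
t: 13.35
tcp_pos: [0.394, -0.311, 0.2111]
ee_rot: [[0.969, -0.248, 0.006], [-0.248, -0.969, -0.005], [0.007, 0.003, -1.0]]
ft_force: [0.6, 0.2, -0.4]
width: 0.0008
t: 13.65
tcp_pos: [0.3914, -0.3089, 0.2052]
ee_rot: [[0.969, -0.248, -0.002], [-0.248, -0.969, 0.002], [-0.002, -0.001, -1.0]]
ft_force: [-1.1, 0.1, -0.0]
width: 0.0004
```

View pics/wrist9.png

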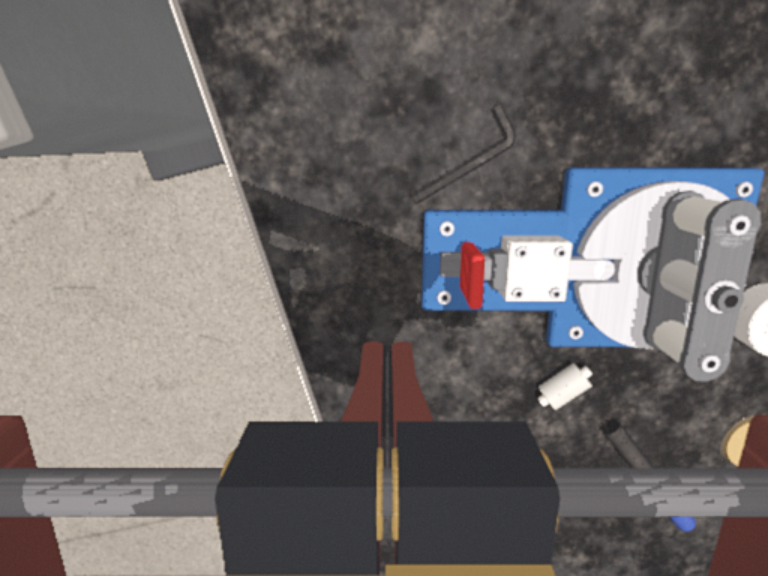

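View pics/side9.png

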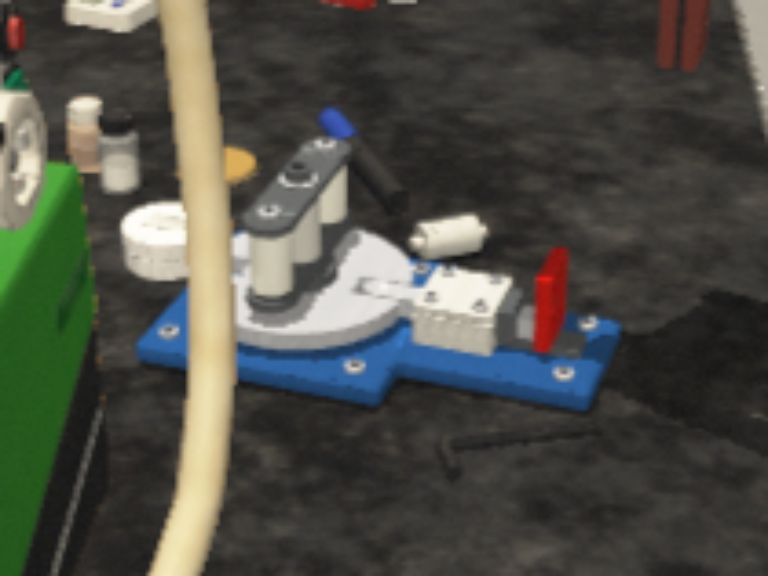

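View pics/scene9.png

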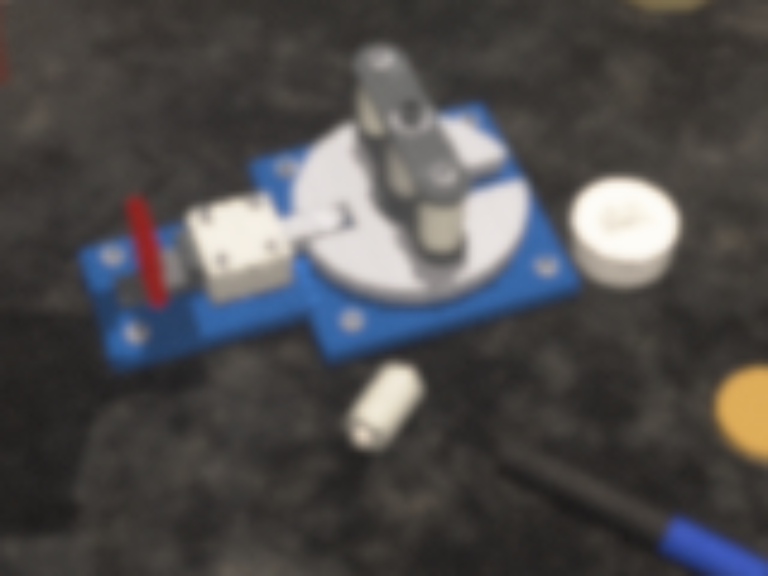

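All three views show the collar against the block, with the bar in the slot and the loose parts where they were. I'll do one numeric check on the bar travel and loose items before handing in.

Run:
```python
from h import *
from cell import telemetry
y=np.radians(-14.4);E=np.array([[np.cos(y),np.sin(y)],[-np.sin(y),np.cos(y)]])
st=lambda p:(E@(p-AX)*1000).round(1)
def R(n):
    c=pickle.load(open(f"pics/{n}.pkl","rb")); return lambda u,v,h: ray(c,(u+.5)/1.5-.5,(v+.5)/1.5-.5,h,c["M"])[:2]
a,b=R("wrist5"),R("wrist9")
print("plate",st(a(438,247,.066)),st(b(461,245,.066)),"near",st(a(446,312,.066)),st(b(469,306,.066)))
print("plate rel block",st(a(438,247,.066))-st(a(527,240,.043)),st(b(461,245,.066))-st(b(503,237,.043)))
print("nose",st(b(615,270,.033)),"slot end",st(b(620,271,.032)))
print("roller",a(587,390,.02),b(565,386,.02),"key",a(533,140,.005),b(512,139,.005))
print(telemetry.sense()["tcp_pos"],telemetry.sense()["t"])
```

```text
plate [-178.8   24.1] [-148.3   23.2] near [-172.3  -17.8] [-141.2  -16.6]
plate rel block [-60.5   0.5] [-31.2  -0.4]
nose [-34.6  -1.6] slot end [-30.5  -2.6]
roller [ 0.50125314 -0.44069038] [ 0.50145847 -0.44060099] key [ 0.49384611 -0.24688135] [ 0.49598019 -0.24768836]
[ 0.3915838  -0.30910737  0.20526005] 13.8
```

Nose position (-34.6 mm, expected -36) says home, but plate travel reads 30.5 mm rather than 34. I'll zoom in on the collar to settle it.

Run:
```python
from h import *
c=pickle.load(open("pics/wrist9.pkl","rb"));d=pickle.load(open("pics/side9.pkl","rb"))
bgr=lambda c:cv2.cvtColor(c["image"],cv2.COLOR_RGB2BGR)
z=np.vstack([cv2.resize(bgr(c)[150:215,275:425],(750,325),interpolation=cv2.INTER_CUBIC),cv2.resize(bgr(d)[200:245,255:340],(750,270),interpolation=cv2.INTER_CUBIC)])
cv2.imwrite("pics/z9.png",z)
```

```text
(no output)
```

View pics/z9.png

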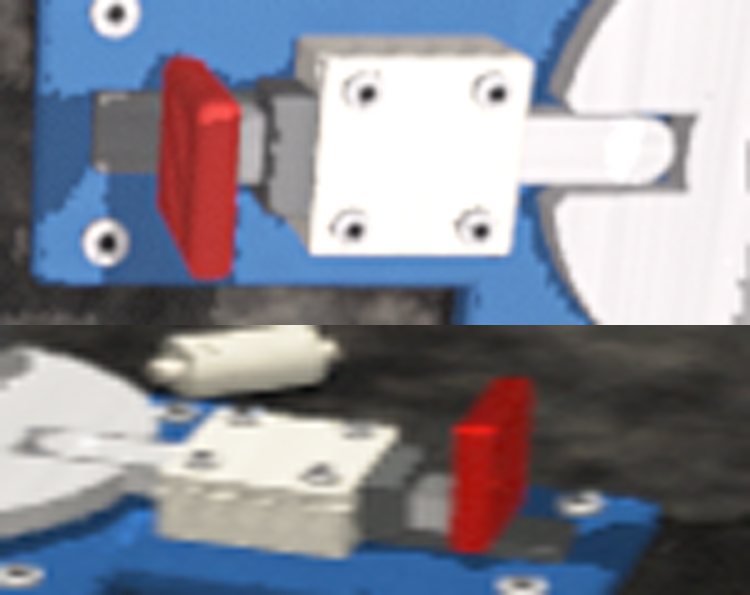

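The zoom shows the collar flush on the block in both views and the nose at the bottom of the slot. The pressing force also stopped on something rigid. The bar is home, so I'm handing in.

```bash
python3 -c "
from cell import sign_off
print(sign_off())"
```

```text
the job is handed in; nothing more can be done
None
```

The rotor is locked: a slot faces the bar, the bar is fully home in it, and the job is handed in. Total time was about 14 s of the 54 s allowed.

**What I did:** With the fingers shut, I pushed the near roller and plate end about 81° clockwise until a slot faced the bar. I then backed off and pushed the red plate towards the stand's +x until the bar stopped. Afterwards I pulled the gripper clear, to about z = 0.2 m.

**Last checks:**
- **Bar stop:** resistance rose from about 3 N to 16 N, and 1 mm more commanded travel did not move the tool.
- **Collar and nose:** the wrist and side views show the collar flush on the guide block and the nose near the bottom of the slot. The nose measured 34.6 mm from the axis; I had worked out about 36 mm when home.
- **Loose parts:** the spare roller and the hex key measured within about 2 mm of where they lay. The tin looked unmoved in the pictures, but I did not measure it.

**One disagreement:** red plate travel measured from the pictures came out at about 30 mm instead of 34 mm. I put this down to picking the plate's corners in the image, since the collar and the rigid stop both say the bar is home. No verdict was reported at hand-in.

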